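# Return bench containers to their colour-coded holders

## Task

Put each of the four containers into the round holder of its own colour: the amber bottle with the teal cap in the teal holder, the amber bottle with the black cap in the black one, the white pot in the white one and the blue cap in the blue one. Each must stand upright and flat on the floor of its holder, inside the lip, and be let go; tip none of them over on the way, and leave the red jar and the cork ring where they are.

Things in the scene. Friction and masses are not known exactly. Their poses are not given: they have to be found in the camera images.
- teal_bottle: small amber bottle with a teal screw cap and a white label, loose, upright, 104 mm tall in all; round body 43 mm in diameter, straight up to 64 mm, then the shoulder narrows to the cap, which is screwed fast, 29 mm in diameter, from 81 to 104 mm. About 70 g. Origin: centre of its underside; z up along its axis
- black_bottle: small amber bottle with a black screw cap and a white label, loose, upright, 91 mm tall in all; round body 43 mm in diameter, straight up to 56 mm, then the shoulder narrows to the cap, which is screwed fast, 29 mm in diameter, from 71 to 91 mm. About 70 g. Origin: centre of its underside; z up along its axis
- white_pot: closed white plastic pot with a slightly wider top, loose, upright, 57 mm tall, 40 mm across at its widest. About 40 g. Origin: centre of its underside; z up along its axis
- blue_cap: bright blue round cap, loose, lying flat with its hollow side up, 28 mm in diameter and 17 mm tall. About 20 g. Origin: centre of its underside; z up along its axis
- teal_holder: round teal holder, a shallow dish fixed to the bench, for the teal-capped bottle: outer diameter 86 mm, light grey inside floor 68 mm across and 5 mm above the bench, teal lip 3 mm higher than the floor (8 mm above the bench), with a small teal tab, 4 mm thick, that reaches 12 mm out from the rim along the body's -x. Origin: centre of its underside, on the bench; z up
- black_holder: round black holder, a shallow dish fixed to the bench, for the black-capped bottle: outer diameter 86 mm, light grey inside floor 68 mm across and 5 mm above the bench, black lip 3 mm higher than the floor (8 mm above the bench), with a small black tab, 4 mm thick, that reaches 12 mm out from the rim along the body's -x. Origin: centre of its underside, on the bench; z up
- white_holder: round white holder, a shallow dish fixed to the bench, for the white pot: outer diameter 82 mm, light grey inside floor 64 mm across and 5 mm above the bench, white lip 3 mm higher than the floor (8 mm above the bench), with a small white tab, 4 mm thick, that reaches 12 mm out from the rim along the body's -x. Origin: centre of its underside, on the bench; z up
- blue_holder: round blue holder, a shallow dish fixed to the bench, for the blue cap: outer diameter 70 mm, light grey inside floor 52 mm across and 5 mm above the bench, blue lip 3 mm higher than the floor (8 mm above the bench), with a small blue tab, 4 mm thick, that reaches 12 mm out from the rim along the body's -x. Origin: centre of its underside, on the bench; z up
- red_jar: red jar with a dark red lid, 68 mm in diameter, 103 mm tall, a loose bystander to be left where it stands. Origin: centre of its underside
- cork_ring: brown cork ring with an open middle, 75 mm across, 24 mm tall, a loose bystander to be left where it lies. Origin: centre of its underside
Things that resemble listed ones, but are neither listed nor needed, are in the scene too. Several things have the shape of the white_pot; the one meant has the colours described above.

How it is judged:
By the outcome, as a careful person would: the job done as asked, in the order asked, and still so for the second after the job is handed in, with the robot touching nothing.
It also fails if it takes over 128 s, if anything falls off the work surface, if the arm or the gripper's body presses on something with over 40 N, if the wrist force passes 120 N, or if a joint passes its speed limit or range.

## Robot

A 6-joint arm with a two-finger parallel gripper is mounted at the origin on a cart in front of the work surface, level with it; the furniture and walls round the work are solid. World frame = base frame: x ahead of the robot, y to its left, z up, the work surface at z = 0. Lengths are in m, angles in rad, forces in N, time in s.
With the tool pointing down it reaches from about 0.4 to 0.925 m from the base axis. Payload 12.5 kg.
Tool frame: the origin (TCP) lies midway between the tips of the shut fingers; the grasp point (between the pads) lies grip_depth behind it (grip_depth is the distance from the TCP to the grasp point, in m); z points along the fingers, y is the line along which they close (so a half turn about z gives the same grasp; the last joint's range is limited). The gripper opens to 95 mm and grips with 3 to 60 N. Pads are 20 mm wide; open, the fingers measure 119 mm over their backs; the gripper's body (75 mm by 180 mm) begins 59 mm behind the grasp point.
Start: joints at [1.083, 0.491, 1.559, -0, 1.092, -0.106], TCP at [0.233, 0.58, 0.215] pointing down, gripper open.
Joint ranges: [-3.1, 3.1], [-0.84, 2.19], [0.05, 2.79], [-1.13, 4.28], [0.06, 2.93], [-2.69, 2.69]. Speed limits (rad/s): [2.22, 2.22, 2.79, 3.14, 3.14, 3.14].

## Interface

Orientations are given as a unit quaternion [x, y, z, w].
In Python, from cell import get_state, grab_frame, hand_in, find_in, grip_depth gives the robot as it stands.
- The arm moves only by the shell command python3 -m crank 'ROWS' [FORCE]. ROWS is a JSON object with one list for each field, all of the same length, 1 to 5, a row being the entries at one place: finger_gap (the opening from 0.0 (shut) to 1.0 (fully open)), x, y, z (the shift in m), wx, wy, wz (a rotation vector in rad); each row is the pose to reach, as a shift and turn from the pose commanded when the command began, along the tool's axes at that moment; what a row does not reach only later rows make up. A row lasts 1/8 s, in which the tool goes at most 0.0625 m and 0.188 rad, less where a joint would pass 70% of its speed; a pose out of reach is approached as far as the arm can. The fingers move at their own pace and stop on an object; FORCE is the grip in N (left out, the last holds). Time passes only in rows, so rows that do not move let the fingers close. It prints the time, the measured TCP pose, the force, the opening and the grip force at its end. Input that does not fit is refused with a message, and nothing moves.
- get_state(): the state, without advancing time (a new reading comes with each control period).
- grab_frame(name): name is "scene" or "top" or "wrist"; returns a dict with "color" (384x512x3 uint8, red, green, blue), "K" (3x3 intrinsics, pixels), "eye" and "orientation" of the camera in the world. Camera axes: x right, y down, z forward; pixel columns grow to the right and rows downward; lengths in m; the calibration is good to about 2 mm. A picture is of the moment at which its call begins. There is no depth.
- hand_in(): hands the job in; it is judged then, once.
Trained networks look in a picture, given as the dict that the camera call returned (one of the last four; its "shot" number tells which), for a name from the list of things; names that differ only in an ending like _2 or _b are one class to them, and where a whole thing is asked for, a point or a joint stands for the part that bears it (a point fixed in the world has none). Each returns a list of dicts, best first, with "conf" (0 to 1); they miss things now and then, are a little off and sometimes report something else, mostly with a low value. They report only what shows in the picture. A call takes as long as a camera call. They do not tell look-alikes from the thing itself.
- find_in(name, picture): "point" ([row, column] as shares, 0 to 1, of the picture: columns of its width, rows of its height, amid what is visible of it).
The state is a dict: "t": time; "joint_pos": joint angles; "dq": joint speeds; "tau": joint torques, N m; "tcp_pos": TCP position; "eef_rot": TCP orientation; "contact_force": force on the tool from outside, world axes, zero at the start; "ft_torque": the same for the moment, N m; "width": opening from 0.0 (shut) to 1.0 (fully open); "gripper_force": force on a finger pad.
Only numpy, scipy, OpenCV 4.12 (cv2) and the standard library are available. Lean on these libraries where they do the work, as an engineer would, in place of code of your own. Each camera call takes 0.05 s, during which the arm holds its last target. There are 200 camera calls.

## Working session

There is one attempt and no reset: what is moved stays moved. The work goes in short steps, Python scripts to look and compute and a shell command to move; the robot and the scene stay as the last step left them, time stands still between calls to the robot, and variables do not carry over. Pictures are saved under pics/ and viewed, at most 14 in all, crops included, and the job is handed in when it is done.

```bash
mkdir -p pics; ls; cat > h.py <<'E'
import numpy as np, cv2
from scipy.spatial.transform import Rotation as R
from cell import *
def ray(f,pt):
    # pt = (row,col) pixels
    K=np.array(f["K"]);d=np.linalg.inv(K)@[pt[1],pt[0],1]
    o=f["orientation"]; o=np.array(o)
    M=R.from_quat(o).as_matrix() if o.shape==(4,) else o
    return np.array(f["eye"]),M@d
def at_z(f,pt,z):
    e,d=ray(f,pt); return e+d*(z-e[2])/d[2]
def save(f,name): cv2.imwrite(f"pics/{name}.png",f["color"][:,:,::-1])
def proj(f,p):
    M=R.from_quat(f["orientation"]).as_matrix(); c=M.T@(np.array(p)-f["eye"]); u=np.array(f["K"])@c; return u[1]/u[2],u[0]/u[2]
E
python3 - <<'E'
from h import *
s=get_state();print({k:np.round(v,3) for k,v in s.items()},grip_depth)
T=grab_frame("top");S=grab_frame("scene");save(T,"t0");save(S,"s0")
names={"teal_bottle":.09,"black_bottle":.08,"white_pot":.05,"blue_cap":.015,"teal_holder":.006,"black_holder":.006,"white_holder":.006,"blue_holder":.006,"red_jar":.1,"cork_ring":.024}
for f,n in((T,'top'),(S,'scene')):
    print(n,np.round(f["eye"],3),np.round(f["orientation"],3),f["K"][0])
    for k,z in names.items():
        for r in find_in(k,f)[:4]:
            p=(r["point"][0]*384,r["point"][1]*512)
            print(k,np.round(p),round(r["conf"],2),np.round(at_z(f,p,z/2 if n!='top' else z)[:2],3))
E
```

```text
pics
{'t': np.float64(0.0), 'joint_pos': array([ 1.083,  0.492,  1.559, -0.   ,  1.092, -0.106]), 'dq': array([ 0.   , -0.   ,  0.002, -0.001, -0.   , -0.001]), 'tau': array([-0.0000e+00, -6.1262e+01, -2.5820e+01,  6.9000e-02,  4.8000e-02,
       -0.0000e+00]), 'tcp_pos': array([0.233, 0.58 , 0.214]), 'eef_rot': array([ 0.19 ,  0.982, -0.001, -0.   ]), 'contact_force': array([ 1.299, -1.082, -0.545]), 'ft_torque': array([-0.062, -0.008, -0.006]), 'gripper_force': np.float64(0.0), 'width': np.float64(0.999)} 0.0188
top [0.434 0.006 1.267] [ 0.713 -0.7    0.033 -0.024] [440.43973394   0.         261.38035204]
teal_bottle [220. 317.] 0.53 [ 0.455 -0.156]
black_bottle [159. 190.] 0.64 [0.614 0.187]
white_pot [250. 182.] 0.58 [0.367 0.207]
white_pot [216. 201.] 0.56 [0.46  0.158]
white_pot [240. 234.] 0.53 [0.397 0.066]
white_pot [202. 173.] 0.47 [0.498 0.237]
blue_cap [160. 336.] 0.55 [ 0.629 -0.221]
teal_holder [249. 366.] 0.83 [ 0.375 -0.308]
black_holder [153. 266.] 0.72 [ 0.647 -0.02 ]
white_holder [203. 253.] 0.62 [0.501 0.014]
white_holder [161. 193.] 0.25 [0.621 0.189]
blue_holder [190. 123.] 0.65 [0.531 0.389]
red_jar [158. 189.] 0.64 [0.613 0.188]
red_jar [191. 401.] 0.58 [ 0.537 -0.38 ]
cork_ring [241. 144.] 0.96 [0.388 0.318]
scene [-0.071  0.937  0.64 ] [-0.237  0.823 -0.498  0.139] [412.28555709   0.         256.09709917]
teal_bottle [181. 291.] 0.7 [ 0.467 -0.153]
black_bottle [218. 178.] 0.5 [0.628 0.215]
white_pot [219. 281.] 0.73 [0.397 0.045]
white_pot [256. 261.] 0.66 [0.354 0.225]
white_pot [251. 210.] 0.43 [0.473 0.276]
blue_cap [171. 259.] 0.49 [ 0.638 -0.232]
blue_cap [181. 290.] 0.41 [ 0.504 -0.222]
teal_holder [182. 334.] 0.82 [ 0.377 -0.303]
white_holder [208. 260.] 0.46 [ 0.5   -0.012]
blue_holder [274. 223.] 0.52 [0.409 0.309]
red_jar [154. 306.] 0.91 [ 0.52  -0.371]
cork_ring [272. 223.] 0.69 [0.405 0.312]
```

```bash
python3 -c "
import cv2
a=cv2.imread('pics/t0.png')[110:290,90:430];cv2.imwrite('pics/t0c.png',cv2.resize(a,None,fx=2.3,fy=2.3,interpolation=2))
a=cv2.imread('pics/s0.png')[120:330,130:390];cv2.imwrite('pics/s0c.png',cv2.resize(a,None,fx=2.8,fy=2.8,interpolation=2))"
```

```text
(no output)
```

View pics/t0c.png

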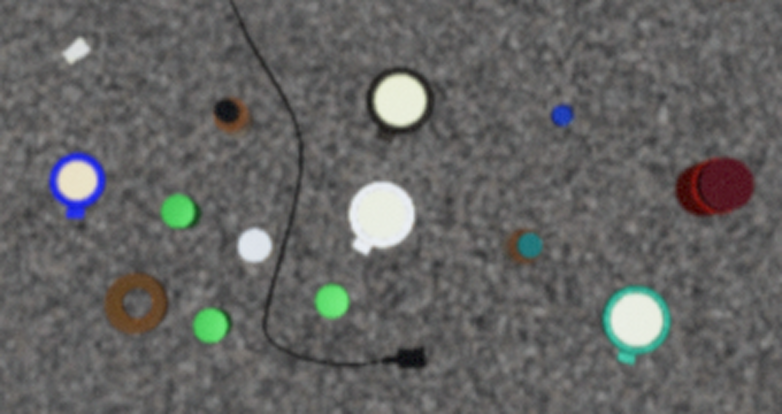

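View pics/s0c.png

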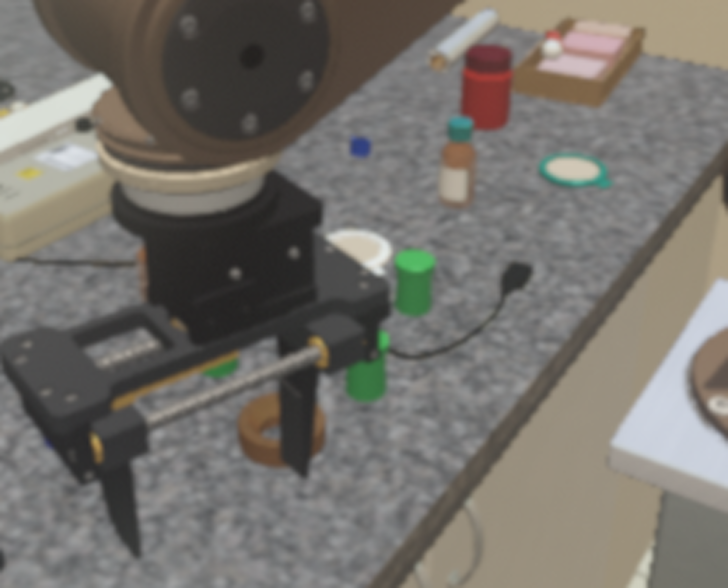

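The top view (t0c, crop) shows both bottles, the white pot (crop 254,245) among three green look-alikes, the blue cap at (562,115) and the four holders. In the scene view the arm hides part of the left side. Next I refine the centres by colour.

```bash
python3 - <<'E'
from h import *
T=grab_frame("top");a=T["color"];hsv=cv2.cvtColor(a,cv2.COLOR_RGB2HSV).astype(int);H,S,V=hsv[...,0],hsv[...,1],hsv[...,2]
def cen(m,rc,w,z,n):
    r,c=rc;mm=np.zeros_like(m);mm[r-w:r+w+1,c-w:c+w+1]=m[r-w:r+w+1,c-w:c+w+1]
    N,l,st,ce=cv2.connectedComponentsWithStats(mm.astype(np.uint8));i=1+st[1:,4].argmax();c=ce[i]
    p=at_z(T,(c[1],c[0]),z);w_=st[i]
    print(n,np.round(c[::-1],1),"area",w_[4],"bbox",w_[2:4],"xyz",np.round(p,4), "eqdia mm",round(1000*2*np.sqrt(w_[4]/np.pi)*(T["eye"][2]-z)/440,1))
teal=(H>80)&(H<98)&(S>120)
cen(teal,(216,320),12,.102,"teal cap")
cen((V<60),(158,189),9,.09,"black cap")
bright=(V>185)&(S<80)
cen(bright,(216,201),14,.056,"pot")
blue=(H>105)&(H<130)&(S>130)
cen(blue,(160,335),10,.014,"blue cap")
for n,rc in dict(teal=(249,366),black=(153,264),white=(203,256),blue=(189,124)).items():
    cen(bright if n!="blue" else (V>185)&(S<100),rc,18,.006,n+" floor")
E
```

```text
teal cap [216.4 319.9] area 80 bbox [11 10] xyz [ 0.4644 -0.1629  0.102 ] eqdia mm 26.7
black cap [157.7 188. ] area 83 bbox [11 10] xyz [0.616  0.1918 0.09  ] eqdia mm 27.5
pot [216.4 200.3] area 159 bbox [14 14] xyz [0.4597 0.1587 0.056 ] eqdia mm 39.1
blue cap [159.7 333.9] area 66 bbox [9 9] xyz [ 0.63   -0.2151  0.014 ] eqdia mm 26.1
teal floor [248.6 366.3] area 429 bbox [23 24] xyz [ 0.3774 -0.31    0.006 ] eqdia mm 67.0
black floor [153.1 263.5] area 366 bbox [22 22] xyz [ 0.6468 -0.0124  0.006 ] eqdia mm 61.8
white floor [203.5 255.1] area 664 bbox [28 31] xyz [0.5003 0.0092 0.006 ] eqdia mm 83.3
blue floor [188. 123.] area 238 bbox [17 17] xyz [0.538 0.388 0.006] eqdia mm 49.9
```

```bash
python3 -m crank '{"finger_gap": [1, 1, 1], "x": [0, 0, 0], "y": [0, 0, 0], "z": [0, 0, 0], "wx": [0, 0, 0], "wy": [0, 0, 0], "wz": [-0.19, -0.382, -0.382]}'
```

```text
t: 1.52
tcp_pos: [0.2329, 0.58, 0.2146]
eef_rot: [0.0, 1.0, 0.0, 0.0]
contact_force: [-0.3, -0.5, 0.6]
width: 0.998
gripper_force: 0.0
```

```bash
python3 -m crank '{"finger_gap": [1, 1, 1, 1, 1], "x": [-0.05, -0.1, -0.15, -0.2, -0.231], "y": [-0.04, -0.08, -0.12, -0.16, -0.2], "z": [0, 0, 0, 0, 0], "wx": [0, 0, 0, 0, 0], "wy": [0, 0, 0, 0, 0], "wz": [0, 0, 0, 0, 0]}'; python3 -m crank '{"finger_gap": [1, 1, 1, 1, 1], "x": [0, 0, 0, 0, 0], "y": [-0.06, -0.12, -0.18, -0.24, -0.3], "z": [0, 0, 0, 0, 0], "wx": [0, 0, 0, 0, 0], "wy": [0, 0, 0, 0, 0], "wz": [0, 0, 0, 0, 0]}';python3 -m crank '{"finger_gap": [1, 1, 1, 1, 1], "x": [0, 0, 0, 0, 0], "y": [-0.06, -0.12, -0.18, -0.243, -0.243], "z": [0, 0, 0, 0, 0], "wx": [0, 0, 0, 0, 0], "wy": [0, 0, 0, 0, 0], "wz": [0, 0, 0, 0, 0]}'
python3 - <<'E'
from h import *
s=get_state();print(s["tcp_pos"],s["joint_pos"])
W=grab_frame("wrist");save(W,"w1");print(W["eye"],R.from_quat(W["orientation"]).as_matrix()[:,2],W["K"][0])
r=find_in("teal_bottle",W);print(r)
print(proj(W,[.464,-.163,.104]))
E
```

```text
t: 2.15
tcp_pos: [0.4657, 0.3786, 0.2146]
eef_rot: [0.003, 1.0, 0.0, 0.0]
contact_force: [-0.1, 0.2, -0.3]
width: 0.999
gripper_force: 0.0
t: 2.78
tcp_pos: [0.4638, 0.0783, 0.2149]
eef_rot: [0.002, 1.0, 0.0, 0.0]
contact_force: [0.7, 0.6, 1.0]
width: 1.002
gripper_force: 0.0
t: 3.4
tcp_pos: [0.4639, -0.1665, 0.2145]
eef_rot: [0.005, 1.0, -0.0, 0.0]
contact_force: [-0.6, -0.2, 0.9]
width: 0.998
gripper_force: 0.0
[ 0.46385451 -0.16649993  0.21450314] [-4.78631520e-01  3.03930479e-01  1.87514087e+00 -2.44646740e-04
  9.61974369e-01 -2.04004239e+00]
[ 0.38652874 -0.1652325   0.38550526] [ 0.27864699 -0.00286598 -0.96038932] [268.79989034   0.         254.25644253]
[{'point': [0.4544, 0.5047], 'conf': 0.64}]
(np.float64(184.0011218690675), np.float64(257.04862547421294))
```

View pics/w1.png

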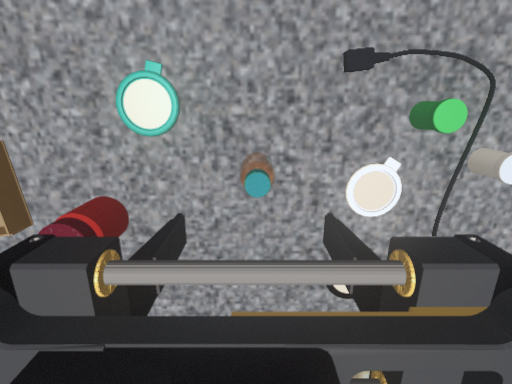

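The wrist view shows the teal cap at (row 183, col 258), within 1 px of where my estimate projects. I'll go down on the cap and grip it.

```bash
python3 -m crank '{"finger_gap": [0.8, 0.7, 0.6, 0.6], "x": [0, 0, 0, 0], "y": [0, 0, 0, 0], "z": [0.06, 0.11, 0.139, 0.139], "wx": [0, 0, 0, 0], "wy": [0, 0, 0, 0], "wz": [0, 0, 0, 0]}' 20;python3 -m crank '{"finger_gap": [0.1, 0.1, 0.1, 0.1, 0.1], "x": [0, 0, 0, 0, 0], "y": [0, 0, 0, 0, 0], "z": [0, 0, 0, 0, 0], "wx": [0, 0, 0, 0, 0], "wy": [0, 0, 0, 0, 0], "wz": [0, 0, 0, 0, 0]}';python3 -m crank '{"finger_gap": [0.1, 0.1, 0.1, 0.1], "x": [0, 0, 0, 0], "y": [0, 0, 0, 0], "z": [0, -0.03, -0.08, -0.08], "wx": [0, 0, 0, 0], "wy": [0, 0, 0, 0], "wz": [0, 0, 0, 0]}'
```

```text
t: 4.0
tcp_pos: [0.4634, -0.1611, 0.0744]
eef_rot: [-0.0, 1.0, 0.001, -0.002]
contact_force: [0.1, -0.0, 0.6]
width: 0.636
gripper_force: 0.0
t: 4.62
tcp_pos: [0.4645, -0.1633, 0.0763]
eef_rot: [-0.0, 1.0, -0.0, 0.001]
contact_force: [-0.3, -1.2, 7.1]
width: 0.314
gripper_force: 19.4
t: 5.12
tcp_pos: [0.4651, -0.1635, 0.1585]
eef_rot: [-0.0, 1.0, -0.001, 0.003]
contact_force: [-0.3, -0.8, -0.9]
width: 0.313
gripper_force: 18.4
```

```bash
python3 -m crank '{"finger_gap": [0.1, 0.1, 0.1, 0.1, 0.1], "x": [0.02, 0.045, 0.07, 0.087, 0.087], "y": [-0.035, -0.075, -0.12, -0.147, -0.147], "z": [0, 0, 0, 0, 0], "wx": [0, 0, 0, 0, 0], "wy": [0, 0, 0, 0, 0], "wz": [0, 0, 0, 0, 0]}';  python3 -m crank '{"finger_gap": [0.1, 0.1, 0.1, 0.1], "x": [0, 0, 0, 0], "y": [0, 0, 0, 0], "z": [0.03, 0.06, 0.065, 0.065], "wx": [0, 0, 0, 0], "wy": [0, 0, 0, 0], "wz": [0, 0, 0, 0]}'
python3 - <<'E'
from h import *
S=grab_frame("scene");c=S["color"][100:260,240:420];cv2.imwrite("pics/s2.png",cv2.resize(c[:,:,::-1],None,fx=3.2,fy=3.2,interpolation=2));print(proj(S,[.3774,-.31,.005]))
E
```

```text
t: 5.75
tcp_pos: [0.3758, -0.3111, 0.1547]
eef_rot: [0.001, 1.0, 0.001, -0.0]
contact_force: [0.2, 0.8, -1.3]
width: 0.312
gripper_force: 18.4
t: 6.25
tcp_pos: [0.3773, -0.3095, 0.0907]
eef_rot: [-0.0, 1.0, 0.0, -0.0]
contact_force: [-0.3, 0.2, 0.0]
width: 0.314
gripper_force: 18.4
(np.float64(180.55774983335536), np.float64(334.2083391921635))
```

View pics/s2.png

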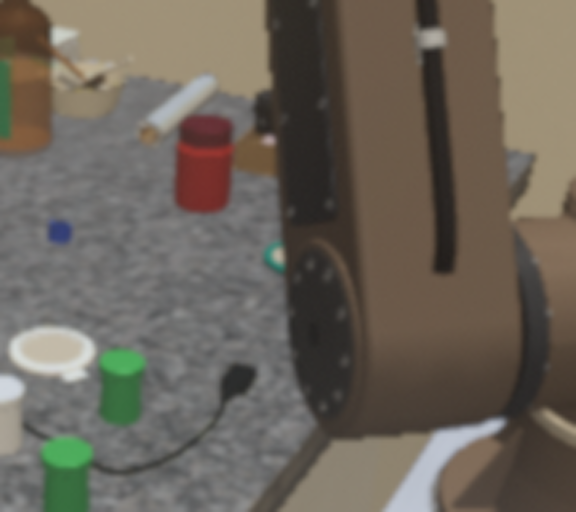

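The arm hides the bottle in the scene camera, so I'll lower it gently and watch the force.

```bash
python3 -m crank '{"finger_gap": [0.1, 0.1, 0.1], "x": [0, 0, 0], "y": [0, 0, 0], "z": [0.006, 0.008, 0.008], "wx": [0, 0, 0], "wy": [0, 0, 0], "wz": [0, 0, 0]}';python3 -m crank '{"finger_gap": [0.1, 0.1, 0.1], "x": [0, 0, 0], "y": [0, 0, 0], "z": [0.001, 0.002, 0.002], "wx": [0, 0, 0], "wy": [0, 0, 0], "wz": [0, 0, 0]}'|grep -E 'tcp|cont'
```

```text
t: 6.68
tcp_pos: [0.377, -0.31, 0.0826]
eef_rot: [-0.0, 1.0, 0.0, 0.0]
contact_force: [-0.9, 0.0, -0.4]
width: 0.314
gripper_force: 18.4
tcp_pos: [0.3773, -0.3101, 0.0812]
contact_force: [-1.0, 1.4, 9.1]
```

Contact comes at 0.081 m, as expected for a bottle standing flat. I'll release and go up.

```bash
python3 -m crank '{"finger_gap": [0.4, 0.6, 0.6, 0.6], "x": [0, 0, 0, 0], "y": [0, 0, 0, 0], "z": [0, 0, 0, -0.02], "wx": [0, 0, 0, 0], "wy": [0, 0, 0, 0], "wz": [0, 0, 0, 0]}'|grep -E 'tcp|cont|wid';python3 -m crank '{"finger_gap": [0.6, 0.6, 0.6, 0.6, 0.6], "x": [0, 0, -0.06, -0.09, -0.09], "y": [0, 0, 0.06, 0.09, 0.09], "z": [-0.06, -0.12, -0.12, -0.12, -0.12], "wx": [0, 0, 0, 0, 0], "wy": [0, 0, 0, 0, 0], "wz": [0, 0, 0, 0, 0]}'
python3 - <<'E'
from h import *
W=grab_frame("wrist");save(W,"w2")
print(proj(W,[.3774,-.31,.005]),proj(W,[.3774,-.31,.109]))
E
```

```text
tcp_pos: [0.3766, -0.3095, 0.0998]
contact_force: [0.6, 0.1, 0.1]
width: 0.593
t: 8.18
tcp_pos: [0.4688, -0.2174, 0.2205]
eef_rot: [-0.002, 1.0, 0.0, 0.0]
contact_force: [-0.2, 0.1, -0.5]
width: 0.597
gripper_force: 0.0
(np.float64(98.69205490877155), np.float64(186.2994450362345)) (np.float64(94.5557000251251), np.float64(160.94722293820993))
```

View pics/w2.png

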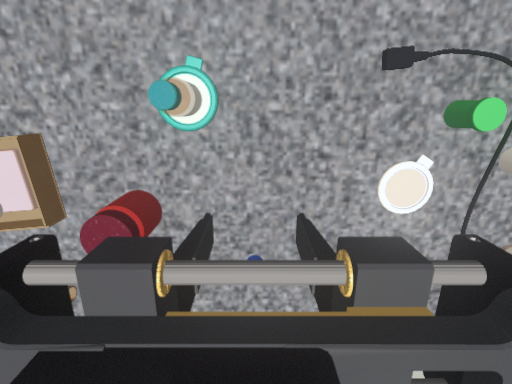

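The teal bottle stands in its holder: the cap is at (95,162), as projected. Next is the black bottle.

```bash
python3 -m crank '{"finger_gap": [0.7, 0.7, 0.7, 0.7, 0.7], "x": [-0.02, -0.04, -0.06, -0.08, -0.1], "y": [0.057, 0.114, 0.17, 0.225, 0.28], "z": [0, 0, 0, 0, 0], "wx": [0, 0, 0, 0, 0], "wy": [0, 0, 0, 0, 0], "wz": [0, 0, 0, 0, 0]}' >/dev/null;  python3 -m crank '{"finger_gap": [0.7, 0.7, 0.7, 0.7], "x": [-0.02, -0.04, -0.049, -0.049], "y": [0.055, 0.11, 0.132, 0.132], "z": [0, 0, 0, 0], "wx": [0, 0, 0, 0], "wy": [0, 0, 0, 0], "wz": [0, 0, 0, 0]}'
python3 - <<'E'
from h import *
W=grab_frame("wrist");save(W,"w3")
g=[.616,.1918,.091];print(proj(W,g)); a=W["color"].astype(int)
for r in find_in("black_bottle",W):
  p=np.array(r["point"])*[384,512];print(p,r["conf"],at_z(W,p,.06))
# black cap: round dark blob near the projection
r0,c0=map(int,proj(W,g)); m=(a.max(2)<60).astype(np.uint8)
N,l,st,ce=cv2.connectedComponentsWithStats(m)
for i in range(1,N):
  if abs(ce[i][1]-r0)<30 and abs(ce[i][0]-c0)<30 and st[i,4]>60: print(ce[i][::-1],st[i],at_z(W,ce[i][::-1],.091))
E
```

```text
t: 9.35
tcp_pos: [0.6161, 0.192, 0.2199]
eef_rot: [-0.001, 1.0, -0.0, -0.0]
contact_force: [-0.2, -0.7, 0.5]
width: 0.708
gripper_force: 0.0
(np.float64(179.72512693514864), np.float64(253.6540801146791))
[170.4192 256.2048] 0.91 [0.611871   0.19493891 0.06      ]
```

View pics/w3.png

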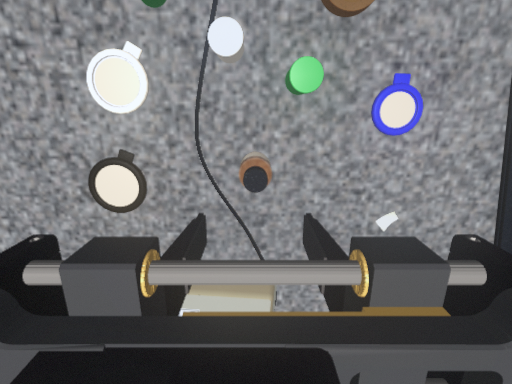

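The wrist view shows the black cap at (179,256), about 2 mm in +y of my estimate, so I correct by 2 mm and grip it. The holders are visible too, with the black one at (185,117).

```bash
python3 -m crank '{"finger_gap": [0.7, 0.6, 0.6, 0.6], "x": [0, 0, 0, 0], "y": [0.002, 0.002, 0.002, 0.002], "z": [0.06, 0.12, 0.157, 0.157], "wx": [0, 0, 0, 0], "wy": [0, 0, 0, 0], "wz": [0, 0, 0, 0]}' 20;python3 -m crank '{"finger_gap": [0.1, 0.1, 0.1, 0.1, 0.1], "x": [0, 0, 0, 0, 0], "y": [0, 0, 0, 0, 0], "z": [0, 0, 0, 0, 0], "wx": [0, 0, 0, 0, 0], "wy": [0, 0, 0, 0, 0], "wz": [0, 0, 0, 0, 0]}';python3 -m crank '{"finger_gap": [0.1, 0.1, 0.1, 0.1], "x": [0, 0, 0, 0], "y": [0, 0, 0, 0], "z": [0, -0.03, -0.08, -0.08], "wx": [0, 0, 0, 0], "wy": [0, 0, 0, 0], "wz": [0, 0, 0, 0]}'
```

```text
t: 9.95
tcp_pos: [0.6147, 0.1922, 0.0616]
eef_rot: [0.001, 1.0, -0.001, -0.002]
contact_force: [0.7, -0.5, 0.4]
width: 0.6
gripper_force: 0.0
t: 10.58
tcp_pos: [0.6166, 0.1938, 0.065]
eef_rot: [-0.0, 1.0, -0.0, 0.001]
contact_force: [-0.3, -3.9, 7.8]
width: 0.333
gripper_force: 19.5
t: 11.08
tcp_pos: [0.6174, 0.1946, 0.1477]
eef_rot: [-0.0, 1.0, 0.001, 0.003]
contact_force: [0.2, 0.3, -0.6]
width: 0.332
gripper_force: 17.7
```

```bash
python3 - <<'E'
from h import *
W=grab_frame("wrist");cv2.imwrite("pics/w4.png",cv2.resize(W["color"][120:260,180:340,::-1],None,fx=3.5,fy=3.5,interpolation=2))
S=grab_frame("scene");cv2.imwrite("pics/s4.png",cv2.resize(S["color"][110:270,60:320,::-1],None,fx=3,fy=3,interpolation=2));print(proj(S,[.617,.194,.15]))
s=get_state();print(s["width"],s["gripper_force"],s["contact_force"])
cv2.imwrite("pics/b4.png",np.vstack([cv2.resize(cv2.imread("pics/w4.png"),(520,300)),cv2.resize(cv2.imread("pics/s4.png"),(520,300))]))
E
```

```text
(np.float64(180.46205784394726), np.float64(183.4694638456269))
0.33547407797822393 17.665884693560656 [ 0.14998531  0.30118726 -2.18584493]
```

View pics/b4.png

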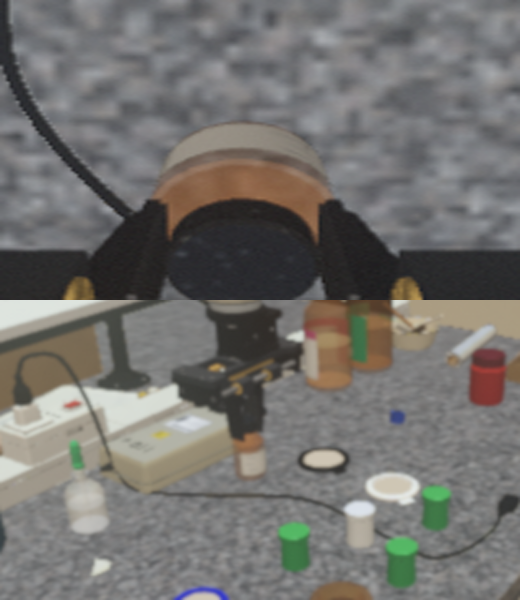

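The bottle is held upright and clear of the bench. I'll carry it to the black holder.

```bash
python3 -m crank '{"finger_gap": [0.1, 0.1, 0.1, 0.1, 0.1], "x": [-0.005, -0.015, -0.022, -0.03, -0.03], "y": [-0.04, -0.09, -0.14, -0.19, -0.207], "z": [0, 0, 0, 0, 0], "wx": [0, 0, 0, 0, 0], "wy": [0, 0, 0, 0, 0], "wz": [0, 0, 0, 0, 0]}'|grep -E 'tcp|cont|wid';  python3 -m crank '{"finger_gap": [0.1, 0.1, 0.1, 0.1, 0.1], "x": [0, 0, 0, 0, 0], "y": [0, 0, 0, 0, 0], "z": [0, 0.03, 0.06, 0.066, 0.066], "wx": [0, 0, 0, 0, 0], "wy": [0, 0, 0, 0, 0], "wz": [0, 0, 0, 0, 0]}'|grep -E 'tcp|cont|wid'
python3 -m crank '{"finger_gap": [0.1, 0.1, 0.1], "x": [0, 0, 0], "y": [0, 0, 0], "z": [0.002, 0.004, 0.004], "wx": [0, 0, 0], "wy": [0, 0, 0], "wz": [0, 0, 0]}' |grep -E 'tcp|cont|wid'
```

```text
tcp_pos: [0.6456, -0.0154, 0.142]
contact_force: [-0.9, -0.1, -0.4]
width: 0.332
tcp_pos: [0.646, -0.0118, 0.0778]
contact_force: [1.5, -0.4, 0.4]
width: 0.331
tcp_pos: [0.646, -0.0129, 0.0739]
contact_force: [-0.3, 0.3, 0.4]
width: 0.332
```

```bash
python3 -m crank '{"finger_gap": [0.1, 0.1, 0.1], "x": [0, 0, 0], "y": [0, 0, 0], "z": [0.001, 0.002, 0.002], "wx": [0, 0, 0], "wy": [0, 0, 0], "wz": [0, 0, 0]}' |grep -E 'tcp|cont|wid';python3 -m crank '{"finger_gap": [0.1, 0.1, 0.1], "x": [0, 0, 0], "y": [0, 0, 0], "z": [0.001, 0.0015, 0.0015], "wx": [0, 0, 0], "wy": [0, 0, 0], "wz": [0, 0, 0]}' |grep -E 'tcp|cont|wid'
```

```text
tcp_pos: [0.6459, -0.0129, 0.0715]
contact_force: [0.4, -0.6, -0.3]
width: 0.332
tcp_pos: [0.646, -0.0129, 0.0701]
contact_force: [0.4, -0.8, -1.0]
width: 0.331
```

```bash
python3 -m crank '{"finger_gap": [0.1, 0.1, 0.1], "x": [0, 0, 0], "y": [0, 0, 0], "z": [0.001, 0.0015, 0.0015], "wx": [0, 0, 0], "wy": [0, 0, 0], "wz": [0, 0, 0]}' |grep -E 'tcp|cont|wid';python3 -m crank '{"finger_gap": [0.4, 0.6, 0.6, 0.6], "x": [0, 0, 0, 0], "y": [0, 0, 0, 0], "z": [0, 0, 0, -0.02], "wx": [0, 0, 0, 0], "wy": [0, 0, 0, 0], "wz": [0, 0, 0, 0]}'|grep -E 'tcp|cont|wid';python3 -m crank '{"finger_gap": [0.6, 0.6, 0.6, 0.6, 0.6], "x": [0, 0, 0.04, 0.09, 0.14], "y": [0, 0, 0.04, 0.09, 0.13], "z": [-0.06, -0.12, -0.135, -0.135, -0.135], "wx": [0, 0, 0, 0, 0], "wy": [0, 0, 0, 0, 0], "wz": [0, 0, 0, 0, 0]}' | grep -E "tcp"; python3 -m crank '{"finger_gap": [0.6, 0.6], "x": [0.0255, 0.0255], "y": [0.04, 0.04], "z": [0, 0], "wx": [0, 0], "wy": [0, 0], "wz": [0, 0]}'
python3 - <<'E'
from h import *
T=grab_frame("top")
c=T["color"][130:180,240:290];a=cv2.resize(c[:,:,::-1],(400,400),interpolation=2)
W=grab_frame("wrist");cv2.imwrite("pics/b5.png",np.hstack([a,cv2.resize(W["color"][:280,60:452,::-1],None,fx=1,fy=400/280)]))
print(proj(W,[.4597,.1587,.057]),proj(T,[.646,-.0129,.096]),proj(T,[.646,-.0129,.005]))
for r in find_in("white_pot",W):
  p=np.array(r["point"])*[384,512];print(p,r["conf"],at_z(W,p,.045))
E
```

```text
tcp_pos: [0.6465, -0.0129, 0.0699]
contact_force: [-3.2, 0.0, 10.9]
width: 0.331
tcp_pos: [0.6452, -0.0128, 0.0874]
contact_force: [0.1, -0.0, 0.4]
width: 0.593
tcp_pos: [0.512, 0.112, 0.2237]
t: 15.3
tcp_pos: [0.4864, 0.1529, 0.224]
eef_rot: [-0.002, 1.0, 0.0, 0.0]
contact_force: [-0.0, -0.3, 0.3]
width: 0.602
gripper_force: 0.0
(np.float64(150.70557477100758), np.float64(259.368189779739)) (np.float64(147.78087317341718), np.float64(264.30702890396776)) (np.float64(153.4091563697818), np.float64(263.69435121517427))
[147.1872 262.7072] 0.87 [0.45687505 0.1632369  0.045     ]
[101.184 186.112] 0.81 [0.400211   0.06766129 0.045     ]
[174.7968 327.68  ] 0.69 [0.49349589 0.25051041 0.045     ]
[ 68.3904 302.6944] 0.63 [0.36237657 0.21020291 0.045     ]
```

View pics/b5.png

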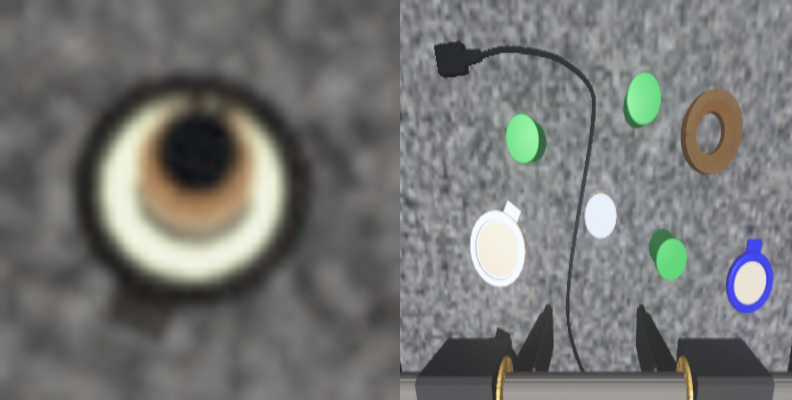

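The black bottle stands inside its holder. The white pot is at about (150,260) in the wrist view, so y ≈ 0.160.

```bash
python3 -m crank '{"finger_gap": [0.65, 0.65, 0.65, 0.65, 0.65], "x": [0.0267, 0.0267, 0.0267, 0.0267, 0.0267], "y": [0.007, 0.007, 0.007, 0.007, 0.007], "z": [0.04, 0.1, 0.16, 0.203, 0.203], "wx": [0, 0, 0, 0, 0], "wy": [0, 0, 0, 0, 0], "wz": [0, 0, 0, 0, 0]}' 15;python3 -m crank '{"finger_gap": [0.2, 0.2, 0.2, 0.2, 0.2], "x": [0, 0, 0, 0, 0], "y": [0, 0, 0, 0, 0], "z": [0, 0, 0, 0, 0], "wx": [0, 0, 0, 0, 0], "wy": [0, 0, 0, 0, 0], "wz": [0, 0, 0, 0, 0]}';python3 -m crank '{"finger_gap": [0.2, 0.2, 0.2, 0.2, 0.2], "x": [0, 0, 0, 0, 0], "y": [0, 0, 0, 0, 0], "z": [0, -0.03, -0.08, -0.08, -0.08], "wx": [0, 0, 0, 0, 0], "wy": [0, 0, 0, 0, 0], "wz": [0, 0, 0, 0, 0]}'
```

```text
t: 16.08
tcp_pos: [0.4605, 0.1568, 0.0182]
eef_rot: [0.001, 1.0, -0.001, -0.003]
contact_force: [-0.7, 0.1, 0.5]
width: 0.653
gripper_force: 0.0
t: 16.7
tcp_pos: [0.462, 0.1581, 0.0219]
eef_rot: [-0.0, 1.0, 0.0, 0.001]
contact_force: [-0.4, -0.2, 9.2]
width: 0.411
gripper_force: 15.0
t: 17.32
tcp_pos: [0.461, 0.1579, 0.1006]
eef_rot: [-0.0, 1.0, 0.0, 0.0]
contact_force: [-0.4, 0.1, -0.3]
width: 0.413
gripper_force: 15.0
```

```bash
python3 -m crank '{"finger_gap": [0.2, 0.2, 0.2, 0.2, 0.2], "x": [-0.01, -0.02, -0.03, -0.0405, -0.0405], "y": [-0.035, -0.075, -0.12, -0.15, -0.15], "z": [0, 0, 0, 0, 0], "wx": [0, 0, 0, 0, 0], "wy": [0, 0, 0, 0, 0], "wz": [0, 0, 0, 0, 0]}'|grep -E 'tcp|cont|wid';  python3 -m crank '{"finger_gap": [0.2, 0.2, 0.2, 0.2], "x": [0, 0, 0, 0], "y": [0, 0, 0, 0], "z": [0.03, 0.06, 0.069, 0.069], "wx": [0, 0, 0, 0], "wy": [0, 0, 0, 0], "wz": [0, 0, 0, 0]}'|grep -E 'tcp|cont|wid'
python3 -m crank '{"finger_gap": [0.2, 0.2, 0.2], "x": [0, 0, 0], "y": [0, 0, 0], "z": [0.002, 0.004, 0.004], "wx": [0, 0, 0], "wy": [0, 0, 0], "wz": [0, 0, 0]}' |grep -E 'tcp|cont|wid';python3 -m crank '{"finger_gap": [0.2, 0.2, 0.2], "x": [0, 0, 0], "y": [0, 0, 0], "z": [0.001, 0.0015, 0.0015], "wx": [0, 0, 0], "wy": [0, 0, 0], "wz": [0, 0, 0]}' |grep -E 'tcp|cont|wid'
```

```text
tcp_pos: [0.5017, 0.0064, 0.0993]
contact_force: [-1.0, 0.9, -1.3]
width: 0.41
tcp_pos: [0.5014, 0.0085, 0.0312]
contact_force: [-0.8, -1.4, -0.8]
width: 0.411
tcp_pos: [0.5019, 0.0079, 0.028]
contact_force: [-0.2, 0.6, -0.5]
width: 0.41
tcp_pos: [0.502, 0.008, 0.0269]
contact_force: [-2.3, 1.3, 10.9]
width: 0.408
```

```bash
python3 -m crank '{"finger_gap": [0.5, 0.65, 0.65, 0.65, 0.65], "x": [0, 0, 0, 0, 0], "y": [0, 0, 0, 0, 0], "z": [0, 0, 0, -0.03, -0.06], "wx": [0, 0, 0, 0, 0], "wy": [0, 0, 0, 0, 0], "wz": [0, 0, 0, 0, 0]}'|grep -E 'tcp|cont|wid';python3 -m crank '{"finger_gap": [0.65, 0.65, 0.65, 0.65, 0.65], "x": [0, 0, -0.03, -0.06, -0.09], "y": [0, 0, -0.05, -0.1, -0.15], "z": [-0.06, -0.12, -0.135, -0.135, -0.135], "wx": [0, 0, 0, 0, 0], "wy": [0, 0, 0, 0, 0], "wz": [0, 0, 0, 0, 0]}' | grep -E "tcp"; python3 -m crank '{"finger_gap": [0.65, 0.65, 0.65], "x": [-0.02, -0.038, -0.038], "y": [-0.05, -0.073, -0.073], "z": [0, 0, 0], "wx": [0, 0, 0], "wy": [0, 0, 0], "wz": [0, 0, 0]}'
python3 - <<'E'
from h import *
T=grab_frame("top")
c=T["color"][180:230,230:280];a=cv2.resize(c[:,:,::-1],(400,400),interpolation=2)
W=grab_frame("wrist");cv2.imwrite("pics/b6.png",np.hstack([a,cv2.resize(W["color"][:280,60:452,::-1],None,fx=1,fy=400/280)]))
g=[.63,-.2151,.012];print(proj(W,g),proj(T,[.502,.008,.062]),proj(T,[.502,.008,.005]))
h=cv2.cvtColor(W["color"],cv2.COLOR_RGB2HSV).astype(int);m=((h[...,0]>105)&(h[...,0]<130)&(h[...,1]>130)&(h[...,2]>70)).astype(np.uint8)
N,l,st,ce=cv2.connectedComponentsWithStats(m)
for i in range(1,N):
  if st[i,4]>60: print(ce[i][::-1],st[i],at_z(W,ce[i][::-1],.012))
E
```

```text
tcp_pos: [0.5015, 0.0079, 0.0865]
contact_force: [0.5, 0.2, 0.5]
width: 0.649
tcp_pos: [0.5925, -0.1436, 0.2215]
t: 20.82
tcp_pos: [0.6301, -0.2166, 0.22]
eef_rot: [0.001, 1.0, 0.0, -0.0]
contact_force: [-0.5, 0.2, 0.4]
width: 0.654
gripper_force: 0.0
(np.float64(166.3935011593431), np.float64(253.97768880131196)) (np.float64(201.84457524990862), np.float64(255.56045755435926)) (np.float64(202.97129450397597), np.float64(255.5665256667173))
[167.28158845 253.46931408] [245 158  18  20 277] [ 0.63129792 -0.21583233  0.012     ]
```

View pics/b6.png

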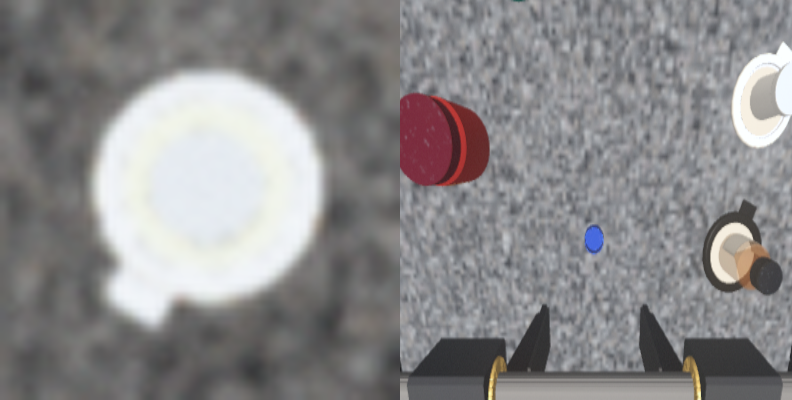

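The pot sits centred in its holder. The blue cap is at (167,253), i.e. (0.631, −0.2155). I'll go down in stages because the arm dips a little at the end of a fast descent.

```bash
python3 -m crank '{"finger_gap": [0.6, 0.6, 0.6, 0.6, 0.6], "x": [-0.001, -0.001, -0.001, -0.001, -0.001], "y": [-0.0005, -0.0005, -0.0005, -0.0005, -0.0005], "z": [0.06, 0.12, 0.17, 0.195, 0.2], "wx": [0, 0, 0, 0, 0], "wy": [0, 0, 0, 0, 0], "wz": [0, 0, 0, 0, 0]}' 15 |grep -E 'tcp|cont|wid';python3 -m crank '{"finger_gap": [0.6, 0.6, 0.6], "x": [0, 0, 0], "y": [0, 0, 0], "z": [0.008, 0.0155, 0.0155], "wx": [0, 0, 0], "wy": [0, 0, 0], "wz": [0, 0, 0]}'|grep -E 'tcp|cont|wid';python3 -m crank '{"finger_gap": [0.1, 0.1, 0.1, 0.1, 0.1], "x": [0, 0, 0, 0, 0], "y": [0, 0, 0, 0, 0], "z": [0, 0, 0, 0, 0], "wx": [0, 0, 0, 0, 0], "wy": [0, 0, 0, 0, 0], "wz": [0, 0, 0, 0, 0]}'
```

```text
tcp_pos: [0.6299, -0.2142, 0.0199]
contact_force: [0.7, 0.5, 0.3]
width: 0.599
tcp_pos: [0.6308, -0.2155, 0.0058]
contact_force: [0.1, -0.5, 0.3]
width: 0.6
t: 22.55
tcp_pos: [0.6309, -0.2155, 0.0057]
eef_rot: [-0.0, 1.0, 0.0, 0.0]
contact_force: [-0.3, 0.6, 1.6]
width: 0.28
gripper_force: 15.0
```

```bash
python3 -m crank '{"finger_gap": [0.1, 0.1, 0.1, 0.1, 0.1], "x": [0, 0, 0, 0, 0], "y": [0, 0, 0, 0, 0], "z": [-0.02, -0.06, -0.12, -0.18, -0.19], "wx": [0, 0, 0, 0, 0], "wy": [0, 0, 0, 0, 0], "wz": [0, 0, 0, 0, 0]}'|grep -E 'tcp|cont|wid';python3 -m crank '{"finger_gap": [0.1, 0.1, 0.1, 0.1, 0.1], "x": [0.005, 0.015, 0.025, 0.034, 0.043], "y": [0.04, 0.1, 0.16, 0.22, 0.28], "z": [0, 0, 0, 0, 0], "wx": [0, 0, 0, 0, 0], "wy": [0, 0, 0, 0, 0], "wz": [0, 0, 0, 0, 0]}' | grep -E "tcp|wid"; python3 -m crank '{"finger_gap": [0.1, 0.1, 0.1, 0.1, 0.1], "x": [0.01, 0.019, 0.028, 0.037, 0.042], "y": [0.06, 0.12, 0.18, 0.23, 0.26], "z": [0, 0, 0, 0, 0], "wx": [0, 0, 0, 0, 0], "wy": [0, 0, 0, 0, 0], "wz": [0, 0, 0, 0, 0]}'| grep -E "tcp|wid"
python3 - <<'E'
from h import *
s=get_state();print(s["width"],s["gripper_force"],s["contact_force"],s["joint_pos"])
W=grab_frame("wrist");cv2.imwrite("pics/w7.png",W["color"][:,:,::-1])
for r in find_in("blue_holder",W):
  p=np.array(r["point"])*[384,512];print(p,r["conf"],at_z(W,p,.006))
h=cv2.cvtColor(W["color"],cv2.COLOR_RGB2HSV).astype(int);m=((h[...,2]>170)&(h[...,1]<100)).astype(np.uint8)
N,l,st,ce=cv2.connectedComponentsWithStats(m);r0,c0=proj(W,[.538,.388,.005]);print(r0,c0)
for i in range(1,N):
  if st[i,4]>300: print(ce[i][::-1],st[i],at_z(W,ce[i][::-1],.005))
E
```

```text
tcp_pos: [0.632, -0.2161, 0.2017]
contact_force: [-0.1, -0.2, -0.5]
width: 0.278
tcp_pos: [0.5869, 0.0662, 0.1959]
width: 0.283
tcp_pos: [0.5445, 0.3267, 0.1957]
width: 0.276
0.2763738567372667 14.990701814076601 [ 0.60040813 -0.22958096 -0.20222654] [ 4.36326477e-01  5.23565674e-01  1.55452356e+00  2.16040909e-04
  1.06394277e+00 -1.13655961e+00]
[157.5168 300.288 ] 0.71 [0.52899606 0.38942936 0.006     ]
163.92871332836646 298.7956137081949
[ 12.68285281 462.28882145] [ 420    0   85   36 1977] [0.356681   0.57210384 0.005     ]
[134.56351626  24.3023374 ] [   0   97   47   76 1968] [0.49916328 0.02240959 0.005     ]
[163.7769003  300.34254689] [ 283  147   36   35 1013] [0.5377858 0.3901027 0.005    ]
[224.79518072  24.7686747 ] [  3 217  43  18 415] [ 0.62883518 -0.00747664  0.005     ]
```

View pics/w7.png

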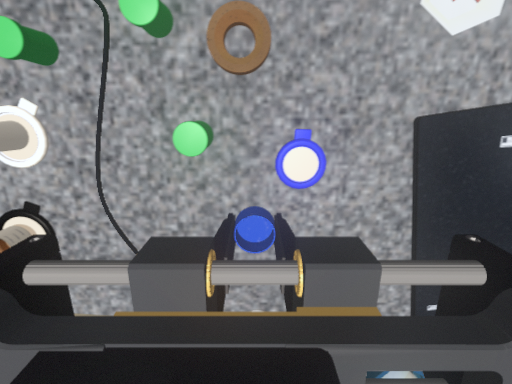

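The cap is held, and the blue holder floor is at (164,300), i.e. (0.538, 0.3895). I'll place it there.

```bash
python3 -m crank '{"finger_gap": [0.1, 0.1, 0.1, 0.1, 0.1], "x": [0.004, 0.008, 0.008, 0.008, 0.008], "y": [0.03, 0.065, 0.065, 0.065, 0.065], "z": [0, 0, 0.06, 0.12, 0.15], "wx": [0, 0, 0, 0, 0], "wy": [0, 0, 0, 0, 0], "wz": [0, 0, 0, 0, 0]}'|grep -E 'tcp|cont|wid';python3 -m crank '{"finger_gap": [0.1, 0.1, 0.1, 0.1], "x": [0, 0, 0, 0], "y": [0, 0, 0, 0], "z": [0.014, 0.026, 0.031, 0.031], "wx": [0, 0, 0, 0], "wy": [0, 0, 0, 0], "wz": [0, 0, 0, 0]}' | grep -E "tcp|cont|wid"; python3 -m crank '{"finger_gap": [0.1, 0.1, 0.1], "x": [0, 0, 0], "y": [0, 0, 0], "z": [0.001, 0.002, 0.002], "wx": [0, 0, 0], "wy": [0, 0, 0], "wz": [0, 0, 0]}'| grep -E "tcp|cont|wid"
```

```text
tcp_pos: [0.5367, 0.3878, 0.0426]
contact_force: [0.1, -0.0, 0.2]
width: 0.278
tcp_pos: [0.538, 0.3895, 0.0152]
contact_force: [-0.4, 0.2, 0.0]
width: 0.284
tcp_pos: [0.5377, 0.3895, 0.0128]
contact_force: [0.3, 0.3, -0.9]
width: 0.276
```

```bash
python3 -m crank '{"finger_gap": [0.1, 0.1, 0.1], "x": [0, 0, 0], "y": [0, 0, 0], "z": [0.001, 0.0015, 0.0015], "wx": [0, 0, 0], "wy": [0, 0, 0], "wz": [0, 0, 0]}' | grep -E "tcp|cont|wid"; python3 -m crank '{"finger_gap": [0.1, 0.1, 0.1], "x": [0, 0, 0], "y": [0, 0, 0], "z": [0.0005, 0.001, 0.001], "wx": [0, 0, 0], "wy": [0, 0, 0], "wz": [0, 0, 0]}'| grep -E "tcp|cont|wid"
```

```text
tcp_pos: [0.5377, 0.3895, 0.0111]
contact_force: [0.4, 0.9, -0.1]
width: 0.274
tcp_pos: [0.5377, 0.3895, 0.0107]
contact_force: [-1.4, -0.5, 5.9]
width: 0.279
```

Contact. I'll release, rise and back off, then check the whole scene.

```bash
python3 -m crank '{"finger_gap": [0.35, 0.45, 0.45, 0.45, 0.45], "x": [0, 0, 0, 0, 0], "y": [0, 0, 0, 0, 0], "z": [0, 0, 0, -0.03, -0.08], "wx": [0, 0, 0, 0, 0], "wy": [0, 0, 0, 0, 0], "wz": [0, 0, 0, 0, 0]}'|grep -E 'tcp|cont|wid';python3 -m crank '{"finger_gap": [0.45, 0.45, 0.45, 0.45, 0.45], "x": [0, 0, 0.05, 0.1, 0.1], "y": [0, 0, 0.04, 0.08, 0.12], "z": [-0.06, -0.12, -0.14, -0.14, -0.14], "wx": [0, 0, 0, 0, 0], "wy": [0, 0, 0, 0, 0], "wz": [0, 0, 0, 0, 0]}' | grep -E "tcp|cont"; python3 -m crank '{"finger_gap": [0.45, 0.45, 0.45], "x": [0.03, 0.06, 0.06], "y": [0.05, 0.08, 0.08], "z": [0, 0, 0], "wx": [0, 0, 0], "wy": [0, 0, 0], "wz": [0, 0, 0]}'| grep -E "tcp"
python3 - <<'E'
from h import *
T=grab_frame("top");a=T["color"][110:290,90:430,::-1];cv2.imwrite("pics/t8.png",cv2.resize(a,None,fx=2.35,fy=2.35,interpolation=2))
S=grab_frame("scene");
for n,z in(("red_jar",.1),("cork_ring",.024)):
  for r in find_in(n,T)[:2]: p=np.array(r["point"])*[384,512];print(n,p,r["conf"],at_z(T,p,z))
print(proj(T,[.538,.3895,.02]))
E
```

```text
tcp_pos: [0.537, 0.389, 0.0894]
contact_force: [1.1, -0.2, -0.2]
width: 0.45
tcp_pos: [0.4351, 0.5106, 0.2314]
contact_force: [0.7, 0.1, 0.1]
tcp_pos: [0.3753, 0.5912, 0.2297]
red_jar [204.7104 245.8112] 0.62 [0.49178004 0.03363571 0.1       ]
red_jar [192.8064 402.8928] 0.59 [ 0.53101427 -0.38455219  0.1       ]
cork_ring [239.808  145.7152] 0.87 [0.39239629 0.31315966 0.024     ]
(np.float64(187.57437213433064), np.float64(120.99876789519311))
```

View pics/t8.png

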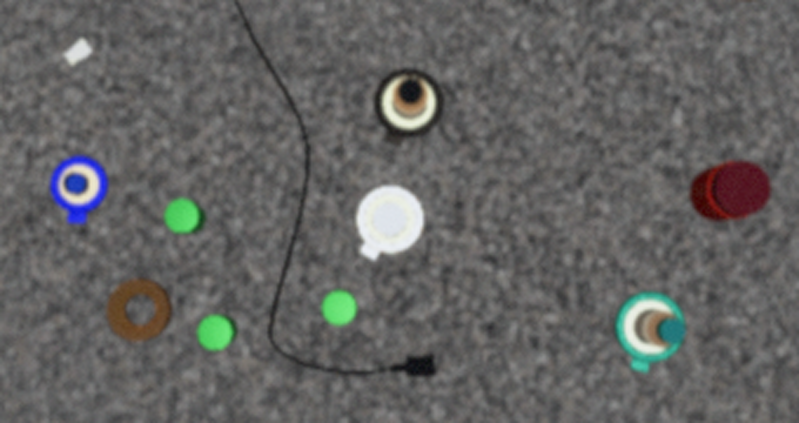

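All four containers stand in their own holders: blue at (78,184), black at (410,98), white at (390,219) and teal at (652,328). The red jar and the cork ring haven't moved, so I'm handing in.

```bash
python3 -c "
from cell import *
print(hand_in())"
```

```text
the job is handed in; nothing more can be done
None
```

All four containers were put in the holders of their own colour and released, the last top view shows them in place with the red jar and cork ring where they were, and the job is handed in.

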